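Seat the counting disc on its drive pin

TASK

The counting machine's disc is sitting too high on its spindle because its notch is not over the drive pin. With a fingertip push one of the disc's vanes to turn the disc until the notch in its rim meets the pin, then press on the hub until the disc is fully home, and take the hand away. Do not lift the disc, and leave the other things on the bench and on the machine where they are.

Things in the scene. Friction and masses are not known exactly. Their poses are not given: they have to be found in the camera images.
- machine: grey bench-top counting machine, fixed to the table, 250 x 240 mm, its flat top 90 mm above the table, a dark turntable plate (204 mm across, 6 mm thick) on it; origin under its centre at table height, on the disc's axis; the drive pin lies along its +x axis
- hub_top (a point): centre of the flat top of the black hub (35 mm across) in the middle of the aluminium counting disc, on the disc's upright axis. The disc is 160 mm across, 8 mm thick and level; its upper face lies 30 mm below this point, its underside 38 mm below
- vane (a point): one of the disc's three black rubber vanes that stand on its upper face like spokes, for pushing sideways: each 8 mm thick, 20 mm high, from 25 to 65 mm from the axis. Seen from above they lie 60, 180 and 300 degrees counter-clockwise from the notch. The point is on the vane opposite the notch (180), 45 mm from the axis, at its top edge
- notch (a point): the disc's one notch, a slot 20 mm wide cut 15 mm deep into the rim; the point lies on the notch's centre line, 82 mm from the axis (2 mm outside the rim), level with the disc's upper face. It turns and sinks with the disc
- pin (a point): the machine's one drive pin, a fixed round steel pin 14 mm thick and 30 mm long, lying radially on the turntable plate like a spoke, from 67 to 97 mm from the disc's axis, its outer half showing beyond the disc's rim. The point is on its top, 82 mm from the axis, 16 mm above the plate. The disc sinks fully only with its notch over this pin; at the start the disc's underside is 2 mm above it
- disc_turn (a joint): turn of the disc about its axis, rad, growing counter-clockwise seen from above; the notch is over the pin at 0 and at any whole turn (6.283). It turns either way without end and stays where it is left; turning it takes about 0.08 N m (1.5 N on a vane)
- disc_slide (a joint): how far the disc has been pressed down its spindle, m: 0 at the start (raised), 0.016 fully home. A stiff fit: it stays at any height it is left at, takes about 5 to 6 N on the hub to press down, and would move up if pulled (negative values)
- thumb_nut: loose brass thumb nut, 24 mm across, 18 mm high, standing on a corner of the machine's flat top; origin at the centre of its underside
- carton: loose cardboard carton 110 x 90 x 70 mm beside the machine; origin at the centre of its underside
- tape_roll: loose roll of clear packing tape lying flat beside the machine, 100 mm across, 48 mm high; origin at the centre of its underside
- oil_bottle: loose white oil bottle, 50 mm across, 130 mm high, standing behind the machine; origin at the centre of its underside
- screw_jar: loose glass jar with a steel lid, 68 mm across, 85 mm high, to the left; origin at the centre of its underside
- parts_cup: loose empty grey cup, 76 mm across, 75 mm high, to the right; origin at the centre of its underside

How it is judged:
By the outcome, as a careful person would: the job done as asked, in the order asked, and still so for the second after the job is handed in, with the robot touching nothing.
It also fails if it takes over 51 s, if anything falls off the work surface, if the arm or the gripper's body presses on something with over 40 N, if the wrist force passes 120 N, or if a joint passes its speed limit or range.

ROBOT

A 6-joint arm with a two-finger parallel gripper is mounted at the origin on the work surface. World frame = base frame: x ahead of the robot, y to its left, z up, the work surface at z = 0. Lengths are in m, angles in rad, forces in N, time in s.
With the tool pointing down it reaches from about 0.225 to 0.875 m from the base axis. Payload 3.4 kg.
Tool frame: the origin (TCP) lies at the very end of the fingers, on their centre line; the grasp point (between the pads) lies 19 mm behind it; z points along the fingers, y is the line along which they close (so a half turn about z gives the same grasp; the last joint's range is limited). The gripper opens to 85 mm and grips with 20 to 120 N. Pads are 22 mm wide; open, the fingers measure 114 mm over their backs; the gripper's body (76 mm by 85 mm) begins 54 mm behind the grasp point. The pads swing forward as they close: fully open they stand 13 mm farther back than shut.
Start: joints at [-1.409, 0.276, 1.505, -0, 1.361, -0.121], TCP at [0.16, -0.552, 0.231] pointing down, gripper open.
Joint ranges: [-2.89, 2.89], [-0.75, 2.08], [0.22, 2.7], [-1.18, 4.32], [0.11, 2.71], [-2.7, 2.7]. Speed limits (rad/s): [2.57, 2.57, 3.14, 3.14, 3.14, 3.14].

INTERFACE

Orientations are given as a unit quaternion [w, x, y, z].
In Python, from rig import readout, vision, manip gives the robot as it stands.
- The arm moves only by the shell command python3 -m handwheel 'ROWS' [FORCE]. ROWS is JSON, a list of rows, each a list of 3 entries, a list of its own where there are three numbers: the shift along the tool's x, y, z in mm, then the turn, a rotation vector about the tool's x, y, z in units of 6 degrees (1.0 is 6 degrees), then the closure, from -1 (fully open) to 1 (shut), so that 0 is half open. A call has 1 to 20 rows; each row shifts and turns the commanded pose from where the row before left it, along the tool's axes as they then stand; what a row does not reach is not made up. A row lasts 1/8 s, in which the tool goes at most 62.5 mm and 10.7 degrees, less where a joint would pass 70% of its speed; a pose out of reach is approached as far as the arm can. A call is refused whole if a number of a shift passes 62.5 or a number of a turn 1, either way. A call with a gripper value outside its range is refused whole. The fingers move at their own pace and stop on an object; FORCE is the grip in N (left out, the last holds). Time passes only in rows, so rows that do not move let the fingers close. It gives the time, the measured TCP pose, the force, the opening and the grip force at its end, in the units of the state.
- readout.get_state(): the state, without advancing time (a new reading comes with each control period).
- vision.get_image(name): name is "scene" or "top"; returns the picture (420x560x3 uint8, blue, green, red); there is no depth.
- vision.camera_params(name): a dict with "intrinsics" (3x3 intrinsics, pixels), "rvec" (rotation vector, rad) and "tvec" (3), from world to camera coordinates, as OpenCV has them. Camera axes: x right, y down, z forward; pixel columns grow to the right and rows downward; lengths in m; the calibration is good to about 2 mm. A picture is of the moment at which its call begins. camera_params takes no time and is no camera call.
- manip.sign_off(): hands the job in; it is judged then, once.
The state is a dict: "clock": time; "qpos": joint angles; "qd": joint speeds; "effort": joint torques, N m; "position": TCP position; "ee_rot": TCP orientation; "contact_force": force on the tool from outside, world axes, zero at the start; "moment": the same for the moment, N m; "width": finger opening in m; "gripper_force": force on a finger pad.
Only numpy, scipy, OpenCV 4.12 (cv2) and the standard library are available. Lean on these libraries where they do the work, as an engineer would, in place of code of your own. Each camera call takes 0.05 s, during which the arm holds its last target. There are 200 camera calls.

## Working session

There is one attempt and no reset: what is moved stays moved. The work goes in short steps, Python scripts to look and compute and a shell command to move; the robot and the scene stay as the last step left them, time stands still between calls to the robot, and variables do not carry over. Pictures are saved under pics/ and viewed, at most 10 in all, crops included, and the job is handed in when it is done.

```bash
ls; mkdir -p pics; python3 - <<'E'
from rig import readout, vision
import cv2
s=readout.get_state(); print(s)
for n in("scene","top"):
    cv2.imwrite(f"pics/{n}0.png",vision.get_image(n)); print(n,vision.camera_params(n))
E
```

```text
pics
{'clock': 0.0, 'qpos': array([-1.40899834e+00,  2.76626193e-01,  1.50616252e+00,  1.08555673e-05,
        1.36070903e+00, -1.21010656e-01]), 'qd': array([-3.96321348e-04, -1.71601563e-03, -6.27825552e-04,  1.32993028e-03,
        5.95127286e-04,  2.21898142e-05]), 'effort': array([-5.39298089e-04, -4.16774082e+01, -2.45804930e+01, -2.31383719e-04,
        1.11222058e-02, -1.23758002e-05]), 'position': array([ 0.16036042, -0.55162011,  0.23041022]), 'ee_rot': array([-9.52455954e-04,  9.90018767e-01,  1.40932370e-01, -1.41182980e-05]), 'contact_force': array([-0.20442756,  0.33622345,  0.65000925]), 'moment': array([ 0.03512375,  0.0084066 , -0.03960478]), 'gripper_force': 0.0, 'width': 0.08569200833500265}
scene {'intrinsics': array([[510.19034278,   0.        , 271.29713735],
       [  0.        , 510.19034278, 208.52220968],
       [  0.        ,   0.        ,   1.        ]]), 'rvec': array([ 0.76360855,  2.72159276, -0.8986723 ]), 'tvec': array([ 0.5157723 , -0.18508337,  1.72482472])}
top {'intrinsics': array([[467.43304014,   0.        , 277.66816073],
       [  0.        , 467.43304014, 207.14065762],
       [  0.        ,   0.        ,   1.        ]]), 'rvec': array([ 2.15291571, -2.14821338,  0.13471247]), 'tvec': array([0.00800854, 0.61118697, 1.5805092 ])}
```

View pics/scene0.png

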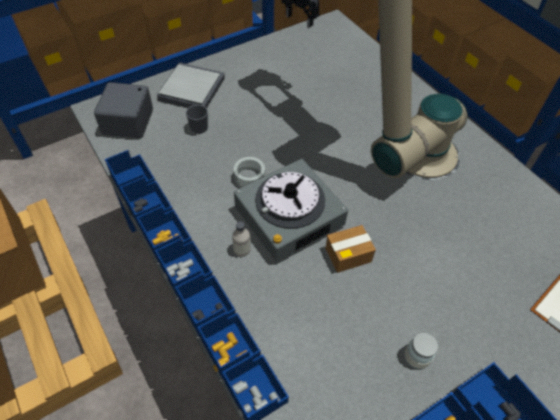

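View pics/top0.png

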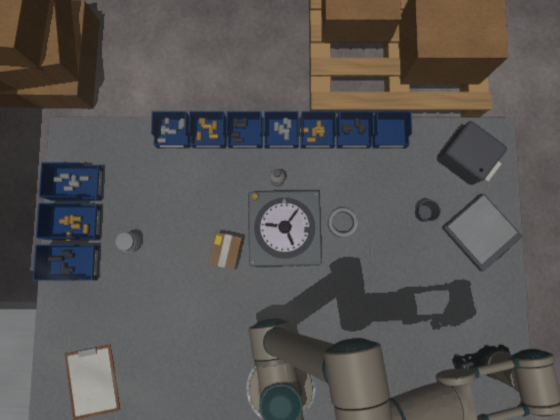

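The top view shows the machine at about (284,228), with the nut at (254,196), the bottle at (278,177), the carton at (227,250) and the tape at (343,221). Next I'll zoom in on the disc.

```bash
python3 - <<'E'
import cv2,numpy as np
t=cv2.imread("pics/top0.png")[183:273,239:329]; s=cv2.imread("pics/scene0.png")[155:260,230:350]
a=cv2.resize(t,(400,400),interpolation=cv2.INTER_CUBIC)
b=cv2.resize(s,(400,350),interpolation=cv2.INTER_CUBIC)
c=np.zeros((400,800,3),np.uint8);c[:,:400]=a;c[:350,400:]=b
cv2.imwrite("pics/z0.png",c)
E
```

```text
(no output)
```

View pics/z0.png

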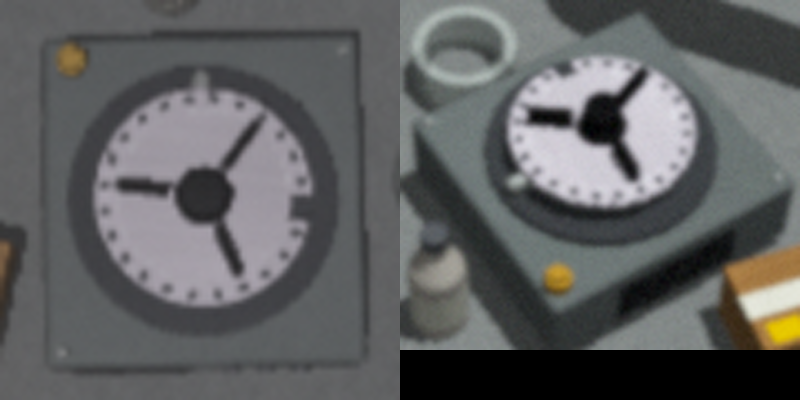

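Pin is at the top of the plate (crop 201,82). The notch is to the right at (303,207), and the vane opposite it is on the left at (145,186). The disc therefore needs to turn about +96° counter-clockwise. I'll measure this precisely.

```bash
cat >h.py <<'E'
import cv2,numpy as np
from rig import readout,vision
def cam(n):
    p=vision.camera_params(n);R=cv2.Rodrigues(p["rvec"])[0];return p["intrinsics"],R,p["tvec"],p["rvec"]
def ray(n,uv,z):
    K,R,t,_=cam(n);uv=np.atleast_2d(np.float64(uv))
    d=(R.T@np.linalg.inv(K)@np.c_[uv,np.ones(len(uv))].T).T;o=-R.T@t
    return (o+d*((z-o[2])/d[:,2])[:,None])[:,:2]
def proj(n,P):
    K,R,t,r=cam(n);return cv2.projectPoints(np.float64(P).reshape(-1,3),r,t,K,None)[0].reshape(-1,2)
def rectify(n,img,z,c,half=.13,res=.0005):
    "metric top view at plane z: rows=-x, cols=-y"
    N=int(2*half/res);q=np.float32([[0,0],[N,0],[N,N],[0,N]])
    W=np.array([[c[0]+half-v*res,c[1]+half-u*res,z] for u,v in q])
    H=cv2.getPerspectiveTransform(q,np.float32(proj(n,W)))
    return cv2.warpPerspective(img,H,(N,N),flags=cv2.INTER_CUBIC|cv2.WARP_INVERSE_MAP)
def discfit(n,img,guess_uv,z):
    g=img.min(2);m=(g>110).astype(np.uint8)
    m=cv2.morphologyEx(m,cv2.MORPH_CLOSE,np.ones((3,3)))
    cs,_=cv2.findContours(m,cv2.RETR_EXTERNAL,cv2.CHAIN_APPROX_NONE)
    c=max((c for c in cs if abs(cv2.boundingRect(c)[0]+cv2.boundingRect(c)[2]/2-guess_uv[0])<20),key=cv2.contourArea)
    h=cv2.convexHull(c)[:,0]; P=ray(n,h,z)
    A=np.c_[2*P,np.ones(len(P))];s=np.linalg.lstsq(A,(P**2).sum(1),rcond=None)[0]
    return s[:2],np.sqrt(s[2]+s[:2]@s[:2])
def polar(n,img,z,c,r0,r1):
    "mean grey over radii r0..r1 for each degree (world angle)"
    th=np.deg2rad(np.arange(0,360,1.));rr=np.linspace(r0,r1,8)
    P=np.array([[c[0]+r*np.cos(t),c[1]+r*np.sin(t),z] for t in th for r in rr])
    uv=np.float32(proj(n,P)).reshape(360,8,2)
    return cv2.remap(cv2.cvtColor(img,cv2.COLOR_BGR2GRAY),uv,None,cv2.INTER_LINEAR).mean(1)
def dips(v,thr):
    out=[];idx=np.where(v<thr)[0]
    for g in np.split(idx,np.where(np.diff(idx)>1)[0]+1):
        if len(g): w=thr-v[g]; out.append((round(float((g*w).sum()/w.sum()),1),len(g)))
    return out
E
python3 - <<'E'
from h import *
for n,g in(("top",(284,228)),("scene",(290,193))):
    im=cv2.imread(f"pics/{n}0.png");c,r=discfit(n,im,g,.122);print(n,c,r)
    v=polar(n,im,.122,c,.068,.077);print("notch",dips(v,np.median(v)-35))
    v=polar(n,im,.14,c,.035,.06);print("vanes",dips(v,np.median(v)*.6))
    v=polar(n,im,.109,c,.088,.095);i=v.argmax();w=np.clip(v[i-8:i+9]-np.median(v)-15,0,None) if 8<=i<350 else None;print("pin",i,v[i],np.median(v),None if w is None else (w*np.arange(i-8,i+9)).sum()/w.sum())
    if n=="top":
        hsv=cv2.cvtColor(im,cv2.COLOR_BGR2HSV)
        print("px mm",1000*np.linalg.norm(np.diff(ray(n,[[284,228],[285,228]],.122),axis=0)))
        print("nut",ray(n,[254.5,196.3],.105),"tape",ray(n,[343,221],.048),"bottle top",ray(n,[278,173],.13),"carton",ray(n,[227,250],.07))
print("machine corners",ray("top",np.array([[44,38],[358,32],[364,362],[50,368]])/4.444+[239,183],.09))
E
```

```text
top [ 0.53646171 -0.01279106] 0.08009251805372859
notch [(263.0, 15), (323.2, 3)]
vanes [(83.7, 12), (204.6, 11), (322.5, 10)]
pin 1 104.0 64.625 None
px mm 3.271013500222704
nut [[0.63898169 0.08637754]] tape [[ 0.56253255 -0.2151903 ]] bottle top [[0.71314057 0.00796605]] carton [[0.46147687 0.17925442]]
scene [ 0.50820199 -0.05730871] 0.8262868647080555
notch [(4.4, 10), (70.0, 9), (243.7, 37)]
vanes [(60.0, 36), (253.8, 6)]
pin 29 212.125 128.3125 28.9673012563779
machine corners [[ 0.65750794  0.10628304]
 [ 0.66249931 -0.13217194]
 [ 0.41379816 -0.13435674]
 [ 0.40877654  0.09916833]]
```

The top view gives a sound fit: disc centre (0.5365, −0.0128), radius 80.1 mm (80 expected), notch at 263.3°, and vanes consistent with that. The machine's yaw is about 1.1°, so the disc must turn about +98°. The scene-view fit failed (its mask merged with other things), and I don't need it.

Next I'll turn the tool to face the vane opposite the notch, shut the fingers and travel over at height.

```bash
python3 -m handwheel '[[[0,0,0],[0,0,0.94],1],[[0,0,0],[0,0,0.94],1],[[0,0,0],[0,0,0.94],1],[[0,0,0],[0,0,0.94],1]]' 20; python3 -m handwheel '[[[21.3,-38.9,0],[0,0,0],1],[[21.3,-38.9,0],[0,0,0],1],[[21.3,-38.9,0],[0,0,0],1],[[21.3,-38.9,0],[0,0,0],1],[[21.3,-38.9,0],[0,0,0],1],[[21.3,-38.9,0],[0,0,0],1],[[21.3,-38.9,0],[0,0,0],1],[[21.3,-38.9,0],[0,0,0],1],[[21.3,-38.9,0],[0,0,0],1],[[21.3,-38.9,0],[0,0,0],1],[[21.3,-38.9,0],[0,0,0],1],[[21.3,-38.9,0],[0,0,0],1],[[21.3,-38.9,0],[0,0,0],1],[[21.3,-38.9,0],[0,0,0],1],[[21.3,-38.9,0],[0,0,0],1],[[21.3,-38.9,0],[0,0,0],1],[[0,0,0],[0,0,0],1],[[0,0,0],[0,0,0],1]]'
cat >w.py <<'E'
from h import *
import sys
s=readout.get_state();p=s["position"];w,x,y,z=s["ee_rot"]
yaw=np.arctan2(2*(x*y+w*z),1-2*(y*y+z*z));X=np.array([np.cos(yaw),np.sin(yaw)]);Y=np.array([X[1],-X[0]])
tgt=np.array(eval(sys.argv[1]));d=1000*(tgt-p)
print("t",s["clock"],"p",p.round(4),"yaw",np.degrees(yaw).round(2),"F",s["contact_force"].round(2),"shift xyz mm",(d[:2]@X).round(1),(d[:2]@Y).round(1),(-d[2]).round(1),"w",s["width"])
E
python3 w.py '[.5683,.0289,.127]'
```

```text
clock: 0.6
position: [0.1604, -0.5518, 0.2308]
ee_rot: [-0.001, 0.998, -0.057, -0.0]
contact_force: [0.0, -0.0, 0.7]
width: 0.0122
gripper_force: 0.0
clock: 2.85
position: [0.5674, 0.0284, 0.2307]
ee_rot: [0.0, 0.998, -0.055, -0.001]
contact_force: [1.0, -0.1, 0.7]
width: 0.0005
gripper_force: 0.0
t 2.85 p [0.5674 0.0284 0.2307] yaw -6.33 F [ 1.04 -0.1   0.69] shift xyz mm 0.9 -0.6 103.7 w 0.0005454858574668708
```

In position. Lowering beside the vane to about 5 mm above the disc's face.

```bash
python3 -m handwheel '[[[0.9,-0.6,20],[0,0,0],1],[[0,0,20],[0,0,0],1],[[0,0,20],[0,0,0],1],[[0,0,20],[0,0,0],1],[[0,0,12],[0,0,0],1],[[0,0,6],[0,0,0],1],[[0,0,6],[0,0,0],1],[[0,0,0],[0,0,0],1],[[0,0,0],[0,0,0],1]]'; python3 w.py '[.5683,.0289,.127]'; python3 - <<'E'
from h import *
s=vision.get_image("scene");t=vision.get_image("top")
cv2.imwrite("pics/scene1.png",s);cv2.imwrite("pics/top1.png",t)
c=np.hstack([cv2.resize(t[183:273,239:329],(400,400),interpolation=2),cv2.resize(s[145:255,235:345],(400,400),interpolation=2)])
cv2.imwrite("pics/z1.png",c)
E
```

```text
clock: 3.98
position: [0.5694, 0.0292, 0.1277]
ee_rot: [0.0, 0.998, -0.055, 0.0]
contact_force: [0.4, -1.1, -0.2]
width: 0.0001
gripper_force: 0.0
t 3.975 p [0.5694 0.0292 0.1277] yaw -6.35 F [ 0.42 -1.09 -0.18] shift xyz mm -1.0 0.4 0.7 w 0.00012147256808435201
```

View pics/z1.png

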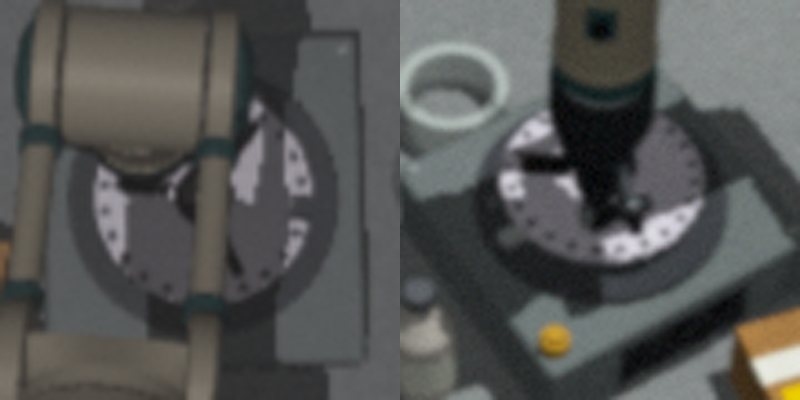

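The finger is standing beside the vane with no contact force. I'll close the gap and sweep the vane round by 90°.

```bash
python3 -m handwheel '[[[-4,0.4,0],[0,0,0],1],[[-4,0,0],[0,0,0],1],[[-3,0,0],[0,0,0],1],[[-2,0,0],[0,0,0],1]]'; python3 -m handwheel '[[[-4.8,-1.3,0],[0,0,-1],1],[[-4.8,-1.3,0],[0,0,-1],1],[[-4.8,-1.3,0],[0,0,-1],1],[[-4.8,-1.3,0],[0,0,-1],1],[[-4.8,-1.3,0],[0,0,-1],1],[[-4.8,-1.3,0],[0,0,-1],1],[[-4.8,-1.3,0],[0,0,-1],1],[[-4.8,-1.3,0],[0,0,-1],1]]'; python3 - <<'E'
from h import *
a=np.radians(83.6+48);r=np.array([np.cos(a),np.sin(a)]);t=np.array([-r[1],r[0]])
print("ideal",np.array([.5365,-.0128])+.045*r-.015*t)
E
```

```text
clock: 4.58
position: [0.556, 0.0302, 0.1274]
ee_rot: [0.0, 0.998, -0.055, 0.0]
contact_force: [1.3, -0.1, -0.6]
width: -0.0
gripper_force: 1.0
clock: 5.58
position: [0.5182, 0.0309, 0.1275]
ee_rot: [0.0, 0.934, 0.357, 0.001]
contact_force: [1.0, 1.2, -1.3]
width: -0.0003
gripper_force: 1.0
ideal [0.51784029 0.03080981]
```

On track, within about 0.5 mm of the ideal arc. Continuing to 90° and then looking.

```bash
python3 -m handwheel '[[[-4.8,-1.3,0],[0,0,-1],1],[[-4.8,-1.3,0],[0,0,-1],1],[[-4.8,-1.3,0],[0,0,-1],1],[[-4.8,-1.3,0],[0,0,-1],1],[[-4.8,-1.3,0],[0,0,-1],1],[[-4.8,-1.3,0],[0,0,-1],1],[[-4.8,-1.3,0],[0,0,-1],1],[[0,0,0],[0,0,0],1]]'; python3 - <<'E'
from h import *
s=vision.get_image("scene");t=vision.get_image("top")
cv2.imwrite("pics/scene2.png",s);cv2.imwrite("pics/top2.png",t)
c=np.hstack([cv2.resize(t[183:273,239:329],(400,400),interpolation=2),cv2.resize(s[145:255,235:345],(400,400),interpolation=2)])
cv2.imwrite("pics/z2.png",c)
a=np.radians(83.6+90);r=np.array([np.cos(a),np.sin(a)]);t=np.array([-r[1],r[0]])
print("ideal",np.array([.5365,-.0128])+.045*r-.015*t)
E
```

```text
clock: 6.58
position: [0.4934, 0.0068, 0.1275]
ee_rot: [0.0, 0.746, 0.666, 0.0]
contact_force: [1.3, 0.9, 0.2]
width: 0.0005
gripper_force: 0.5
ideal [0.49345248 0.00712262]
```

View pics/z2.png

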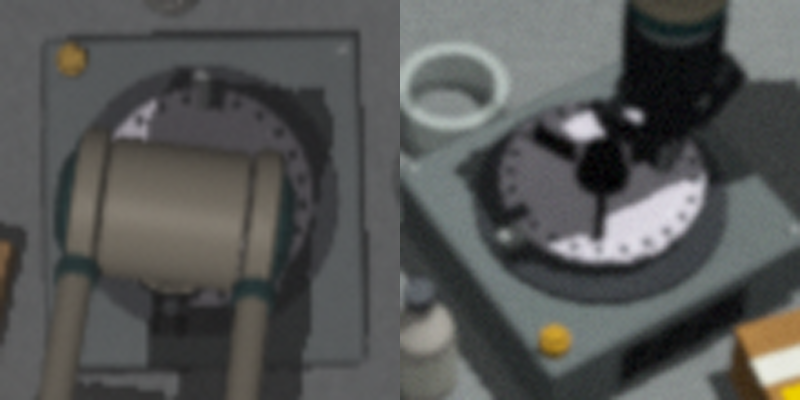

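The notch (crop 210,98) is nearly at the pin (203,80), still slightly clockwise of it. I'll back off along the tangent, raise and move aside to measure it unoccluded.

```bash
python3 -m handwheel '[[[6,0,0],[0,0,0],1],[[6,0,0],[0,0,0],1],[[0,0,-25],[0,0,0],1],[[0,0,-25],[0,0,0],1],[[0,0,-25],[0,0,0],1],[[0,0,-25],[0,0,0],1],[[50,0,0],[0,0,0],1],[[50,0,0],[0,0,0],1],[[50,0,0],[0,0,0],1],[[50,0,0],[0,0,0],1],[[50,0,0],[0,0,0],1],[[0,0,0],[0,0,0],1],[[0,0,0],[0,0,0],1]]'; cat >m.py <<'E'
from h import *
import sys
k=sys.argv[1];z=float(sys.argv[2]);n="top"
im=np.mean([vision.get_image(n) for _ in range(4)],axis=0).astype(np.uint8);sc=vision.get_image("scene")
cv2.imwrite(f"pics/top{k}.png",im);cv2.imwrite(f"pics/scene{k}.png",sc)
try: print(discfit(n,im,(284,228),z))
except Exception as e: print(e)
c=np.array([.5365,-.0128])
v=polar(n,im,z,c,.068,.077);print("notch",dips(v,np.median(v)-35))
v=polar(n,im,z+.018,c,.035,.06);print("vanes",dips(v,np.median(v)*.6))
v=np.roll(polar(n,im,.110,c,.087,.095),180);b=np.median(v[160:202]);w=np.clip(v[165:198]-b-12,0,None);print("pin",(w*np.arange(-15,18)).sum()/w.sum(),v[165:198].round())
t=rectify(n,im,z,c,.1,.0005);t2=sc[145:255,235:345]
cv2.imwrite(f"pics/z{k}.png",np.hstack([cv2.resize(t,(400,400)),cv2.resize(t2,(400,400),interpolation=2)]))
E
python3 m.py 3 .122
```

```text
clock: 8.3
position: [0.5216, 0.267, 0.2268]
ee_rot: [0.0, 0.745, 0.667, -0.001]
contact_force: [-0.2, -0.5, -1.0]
width: -0.0001
gripper_force: 0.0
(array([ 0.53644982, -0.01287757]), np.float64(0.07985281999654549))
notch [(294.7, 2), (352.7, 11)]
vanes [(55.0, 13), (176.6, 10), (294.2, 11)]
pin 1.0437526293647454 [ 62.  62.  62.  62.  63.  63.  62.  61.  61.  61.  64.  68.  76.  85.
  94. 101. 103. 101.  95.  85.  77.  70.  64.  63.  61.  61.  60.  60.
  61.  61.  62.  62.  62.]
```

View pics/z3.png

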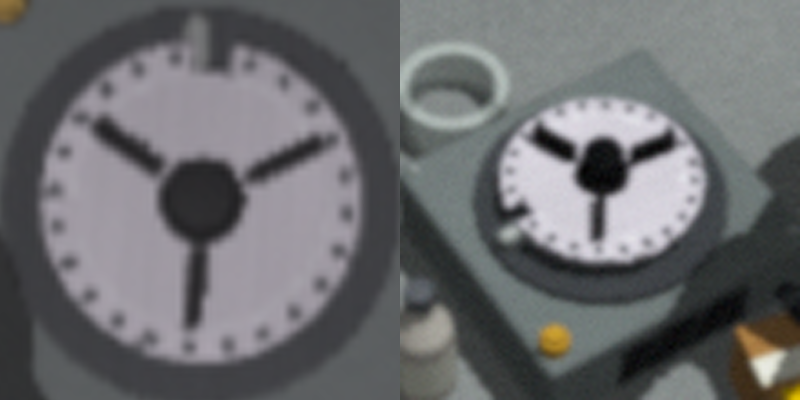

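```bash
python3 - <<'E'
from h import *
im=cv2.imread("pics/top3.png");c=np.array([.5365,-.0128])
for r in((.068,.071),(.071,.074),(.074,.077)):
    v=np.roll(polar("top",im,.122,c,*r),180)[160:195].round().astype(int);print(dict(zip(range(-20,15),v.tolist())))
E
python3 w.py '[.4934,.0068,.127]'
```

```text
{-20: 122, -19: 122, -18: 125, -17: 131, -16: 137, -15: 131, -14: 121, -13: 110, -12: 96, -11: 82, -10: 70, -9: 67, -8: 64, -7: 63, -6: 66, -5: 69, -4: 78, -3: 89, -2: 99, -1: 105, 0: 111, 1: 116, 2: 117, 3: 119, 4: 124, 5: 131, 6: 139, 7: 132, 8: 124, 9: 119, 10: 120, 11: 121, 12: 127, 13: 136, 14: 145}
{-20: 107, -19: 113, -18: 120, -17: 128, -16: 134, -15: 137, -14: 124, -13: 111, -12: 97, -11: 83, -10: 69, -9: 65, -8: 63, -7: 62, -6: 66, -5: 70, -4: 79, -3: 91, -2: 103, -1: 108, 0: 113, 1: 118, 2: 120, 3: 122, 4: 126, 5: 132, 6: 135, 7: 124, 8: 112, 9: 106, 10: 106, 11: 106, 12: 118, 13: 131, 14: 142}
{-20: 113, -19: 117, -18: 124, -17: 131, -16: 133, -15: 135, -14: 127, -13: 110, -12: 94, -11: 82, -10: 71, -9: 64, -8: 63, -7: 62, -6: 66, -5: 70, -4: 78, -3: 90, -2: 102, -1: 109, 0: 115, 1: 119, 2: 120, 3: 122, 4: 126, 5: 130, 6: 129, 7: 122, 8: 113, 9: 112, 10: 112, 11: 115, 12: 124, 13: 135, 14: 140}
t 8.55 p [0.5222 0.266  0.2274] yaw 83.56 F [-0.17  0.04 -1.11] shift xyz mm -260.8 0.5 100.4 w -0.000449915648784391
```

The notch's clockwise edge is at −12.3°, so its centre is at about −4.4°; the vanes give −4.7°. The pin is at +1.0°, leaving about 5.5° to turn. I'll retrace the path and push that much.

```bash
python3 -m handwheel '[[[-50,0,0],[0,0,0],1],[[-50,0,0],[0,0,0],1],[[-50,0,0],[0,0,0],1],[[-50,0,0],[0,0,0],1],[[-50,0,0],[0,0,0],1],[[0,0,25],[0,0,0],1],[[0,0,25],[0,0,0],1],[[0,0,25],[0,0,0],1],[[0,0,25],[0,0,0],1],[[0,0,0],[0,0,0],1]]'; python3 w.py '[.4934,.0068,.1275]'
```

```text
clock: 9.8
position: [0.4927, 0.0181, 0.126]
ee_rot: [-0.001, 0.746, 0.666, -0.001]
contact_force: [0.3, 0.6, -0.3]
width: 0.0002
gripper_force: 0.0
t 9.8 p [0.4927 0.0181 0.126 ] yaw 83.57 F [ 0.33  0.59 -0.26] shift xyz mm -11.2 2.0 -1.5 w 0.00016968064181662436
```

```bash
python3 -m handwheel '[[[-5,0.5,-1],[0,0,0],1],[[-4,0.5,0],[0,0,0],1],[[-2.5,0,0],[0,0,0],1],[[-1.5,-0.4,0],[0,0,-0.3],1],[[-1.5,-0.4,0],[0,0,-0.3],1],[[-1.4,-0.4,0],[0,0,-0.3],1],[[0,0,0],[0,0,0],1],[[0,0,0],[0,0,0],1]]'; python3 w.py '[.4934,.0068,.1275]';python3 - <<'E'
import numpy as np
d=np.array([.4934,.0068])-[.5365,-.0128];a=np.radians(5.5);R=np.array([[np.cos(a),-np.sin(a)],[np.sin(a),np.cos(a)]]);print(R@d+[.5365,-.0128])
E
python3 -m handwheel '[[[6,0,0],[0,0,0],1],[[6,0,0],[0,0,0],1],[[0,0,-25],[0,0,0],1],[[0,0,-25],[0,0,0],1],[[0,0,-25],[0,0,0],1],[[0,0,-25],[0,0,0],1],[[50,0,0],[0,0,0],1],[[50,0,0],[0,0,0],1],[[50,0,0],[0,0,0],1],[[50,0,0],[0,0,0],1],[[50,0,0],[0,0,0],1],[[0,0,0],[0,0,0],1],[[0,0,0],[0,0,0],1]]'
python3 m.py 4 .122; python3 - <<'E'
from h import *
im=cv2.imread("pics/top4.png");c=np.array([.5365,-.0128])
for r in((.068,.071),(.071,.074),(.074,.077)):
    v=np.roll(polar("top",im,.122,c,*r),180)[165:200].round().astype(int);print(dict(zip(range(-15,20),v.tolist())))
E
```

```text
clock: 10.8
position: [0.4926, 0.0028, 0.1282]
ee_rot: [0.0, 0.713, 0.701, -0.0]
contact_force: [1.0, 1.5, 0.6]
width: -0.0
gripper_force: 0.8
t 10.8 p [0.4926 0.0028 0.1282] yaw 89.04 F [1.02 1.52 0.62] shift xyz mm 4.1 0.7 0.7 w -1.1683450701681803e-05
[0.49171985 0.00257881]
clock: 12.42
position: [0.4965, 0.2645, 0.2278]
ee_rot: [0.0, 0.713, 0.702, -0.001]
contact_force: [-0.5, 0.6, 0.3]
width: 0.0005
gripper_force: 0.0
(array([ 0.5365676 , -0.01295314]), np.float64(0.08019528404555959))
notch [(6.1, 3), (355.4, 6)]
vanes [(60.2, 12), (181.7, 11), (299.1, 9)]
pin 1.0440931780366056 [ 62.  62.  62.  62.  62.  62.  62.  62.  62.  61.  64.  67.  75.  85.
  93. 101. 103. 100.  95.  85.  76.  69.  63.  62.  60.  60.  61.  61.
  61.  61.  61.  61.  62.]
{-15: 118, -14: 122, -13: 127, -12: 130, -11: 134, -10: 134, -9: 121, -8: 108, -7: 96, -6: 87, -5: 76, -4: 81, -3: 90, -2: 98, -1: 104, 0: 110, 1: 112, 2: 109, 3: 106, 4: 101, 5: 95, 6: 89, 7: 95, 8: 103, 9: 112, 10: 122, 11: 133, 12: 136, 13: 129, 14: 124, 15: 122, 16: 124, 17: 125, 18: 134, 19: 143}
{-15: 94, -14: 101, -13: 110, -12: 118, -11: 126, -10: 134, -9: 125, -8: 112, -7: 99, -6: 90, -5: 80, -4: 82, -3: 92, -2: 102, -1: 108, 0: 112, 1: 115, 2: 114, 3: 112, 4: 108, 5: 105, 6: 102, 7: 104, 8: 107, 9: 115, 10: 126, 11: 136, 12: 128, 13: 118, 14: 110, 15: 110, 16: 111, 17: 118, 18: 132, 19: 144}
{-15: 106, -14: 112, -13: 118, -12: 122, -11: 126, -10: 129, -9: 124, -8: 111, -7: 98, -6: 89, -5: 80, -4: 80, -3: 91, -2: 102, -1: 108, 0: 114, 1: 117, 2: 115, 3: 113, 4: 110, 5: 107, 6: 105, 7: 105, 8: 105, 9: 115, 10: 128, 11: 135, 12: 130, 13: 125, 14: 121, 15: 118, 16: 116, 17: 122, 18: 132, 19: 140}
```

View pics/z4.png

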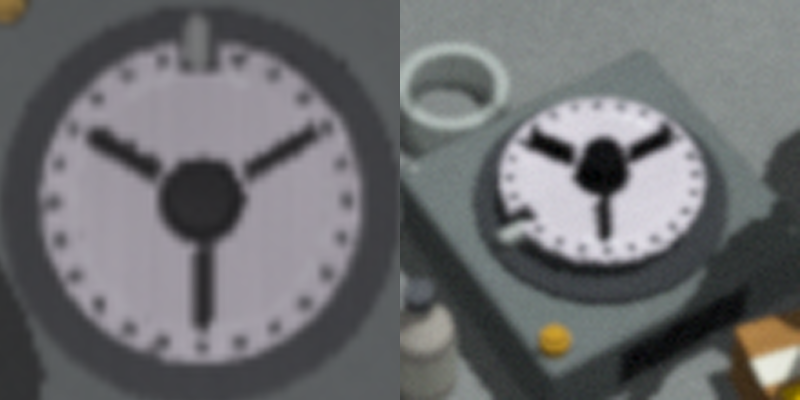

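The notch is centred to about 0.5° of the pin, with even dark gaps at −5° and +6°; the tolerance is ±2°. Now over the hub to press.

```bash
python3 w.py '[.5365,-.0128,.158]'; python3 -m handwheel '[[[46,7,0],[0,0,0],1]]' >/dev/null --help 2>&1 | head -0; python3 -c "print()"
```

```text
t 12.675 p [0.4971 0.2636 0.2284] yaw 88.95 F [-0.47  0.05  0.38] shift xyz mm -275.6 44.5 70.4 w -0.00011186105792307483
```

That second command was a slip: it may have run a small free-air move. I'll recheck before going on.

```bash
python3 w.py '[.5365,-.0128,.168]'
```

```text
t 12.675 p [0.4971 0.2636 0.2284] yaw 88.95 F [-0.47  0.05  0.38] shift xyz mm -275.6 44.5 60.4 w -0.00011186105792307483
```

It didn't execute; the clock and pose are unchanged.

```bash
python3 -m handwheel '[[[-46,7.4,0],[0,0,0],1],[[-46,7.4,0],[0,0,0],1],[[-46,7.4,0],[0,0,0],1],[[-46,7.4,0],[0,0,0],1],[[-46,7.4,0],[0,0,0],1],[[-46,7.4,0],[0,0,0],1],[[0,0,20],[0,0,0],1],[[0,0,20],[0,0,0],1],[[0,0,20],[0,0,0],1],[[0,0,0],[0,0,0],1],[[0,0,0],[0,0,0],1]]'; python3 w.py '[.5365,-.0128,.156]'
```

```text
clock: 14.05
position: [0.5372, -0.0125, 0.1691]
ee_rot: [0.001, 0.713, 0.701, 0.0]
contact_force: [-0.1, 0.0, -0.4]
width: 0.0004
gripper_force: 0.0
t 14.05 p [ 0.5372 -0.0125  0.1691] yaw 89.0 F [-0.15  0.02 -0.39] shift xyz mm -0.4 -0.7 13.1 w 0.00037595221270733155
```

```bash
python3 -m handwheel '[[[0,0,5],[0,0,0],1],[[0,0,5],[0,0,0],1],[[0,0,4],[0,0,0],1],[[0,0,2],[0,0,0],1],[[0,0,2],[0,0,0],1],[[0,0,2],[0,0,0],1],[[0,0,0],[0,0,0],1]]'; python3 -m handwheel '[[[0,0,2],[0,0,0],1],[[0,0,2],[0,0,0],1],[[0,0,2],[0,0,0],1],[[0,0,0],[0,0,0],1]]'
```

```text
clock: 14.92
position: [0.5367, -0.0119, 0.1487]
ee_rot: [0.0, 0.713, 0.701, 0.0]
contact_force: [-1.3, 0.7, 4.2]
width: 0.0002
gripper_force: 2.1
clock: 15.42
position: [0.5367, -0.0119, 0.1425]
ee_rot: [0.0, 0.713, 0.701, 0.0]
contact_force: [-2.0, 1.8, 4.6]
width: 0.0002
gripper_force: 2.1
```

The disc is sinking at about 5 N and its underside is already below the pin's top, so the notch engages. Pressing on to home.

```bash
python3 -m handwheel '[[[0,0,2],[0,0,0],1],[[0,0,2],[0,0,0],1],[[0,0,1.5],[0,0,0],1],[[0,0,0],[0,0,0],1]]'; python3 -m handwheel '[[[0,0,1],[0,0,0],1],[[0,0,0.5],[0,0,0],1],[[0,0,0],[0,0,0],1]]'
```

```text
clock: 15.92
position: [0.5367, -0.0119, 0.1369]
ee_rot: [-0.0, 0.713, 0.701, -0.0]
contact_force: [-1.5, 0.3, 2.9]
width: -0.0001
gripper_force: 2.1
clock: 16.3
position: [0.5368, -0.0119, 0.136]
ee_rot: [0.0, 0.713, 0.701, 0.0]
contact_force: [-2.3, 0.8, 7.7]
width: 0.0001
gripper_force: 3.9
```

Near the stop. I'll press a little more to confirm it is seated.

```bash
python3 -m handwheel '[[[0,0,0.6],[0,0,0],1],[[0,0,0.6],[0,0,0],1],[[0,0,0],[0,0,0],1]]';python3 -m handwheel '[[[0,0,0.6],[0,0,0],1],[[0,0,0.6],[0,0,0],1],[[0,0,0],[0,0,0],1]]'
```

```text
clock: 16.68
position: [0.5369, -0.0119, 0.1359]
ee_rot: [0.0, 0.713, 0.701, 0.0]
contact_force: [-5.2, 0.9, 14.8]
width: -0.0
gripper_force: 6.9
clock: 17.05
position: [0.537, -0.012, 0.1358]
ee_rot: [0.001, 0.713, 0.701, 0.001]
contact_force: [-5.7, 1.2, 19.8]
width: -0.0002
gripper_force: 9.9
```

The stop is hard at z = 0.136, which is the expected 16 mm of travel, with force rising to about 20 N. Now straight up, away and a final check.

```bash
python3 -m handwheel '[[[0,0,-3],[0,0,0],1],[[0,0,-10],[0,0,0],1],[[0,0,-25],[0,0,0],1],[[0,0,-30],[0,0,0],1],[[0,0,-30],[0,0,0],1],[[50,0,0],[0,0,0],1],[[50,0,0],[0,0,0],1],[[50,0,0],[0,0,0],1],[[50,0,0],[0,0,0],1],[[50,0,0],[0,0,0],1],[[0,0,0],[0,0,0],1],[[0,0,0],[0,0,0],1],[[0,0,0],[0,0,0],1]]'; python3 m.py 5 .106; python3 - <<'E'
import cv2,numpy as np
a=cv2.imread("pics/top0.png");b=cv2.imread("pics/top5.png");z=cv2.imread("pics/z5.png")
r=slice(150,280);c=slice(100,450)
A=cv2.resize(np.hstack([a[r,c],b[r,c]]),(800,149))
cv2.imwrite("pics/f5.png",np.vstack([z,A]))
E
```

```text
clock: 18.68
position: [0.5411, 0.2368, 0.2308]
ee_rot: [0.0, 0.713, 0.701, -0.0]
contact_force: [-0.8, -0.8, 0.8]
width: 0.0
gripper_force: 0.0
(array([ 0.53692171, -0.01300724]), np.float64(0.07998384338260035))
notch [(5.8, 5), (355.3, 6)]
vanes [(60.0, 13), (181.8, 11), (299.3, 10)]
pin 1.0537190082644627 [ 62.  62.  62.  62.  62.  62.  62.  61.  61.  61.  64.  67.  75.  85.
  93. 101. 103. 101.  95.  85.  77.  69.  64.  62.  61.  61.  61.  61.
  61.  61.  61.  61.  62.]
```

View pics/f5.png

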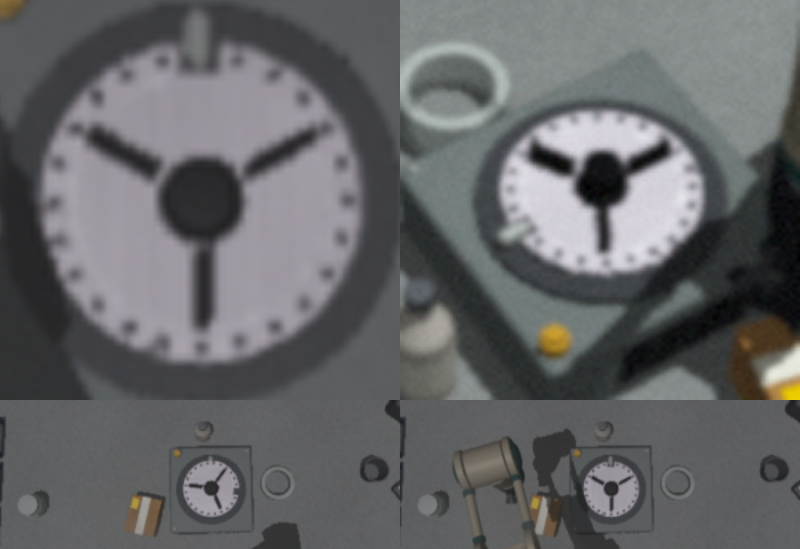

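The disc now fits radius 80.0 mm at its home height. The pin lies in the notch and sticks up through it, and the other objects are where they were. Handing in.

```bash
python3 -c "
from rig import manip;print(manip.sign_off())"
```

```text
the job is handed in; nothing more can be done
None
```

I turned the disc until its notch met the pin, pressed it fully home (16 mm of travel, firm stop), moved the hand clear and handed the job in at about 19 s; the loose objects look unmoved.

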